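# Hang a servo drive on the test stand and swing its hold-down bar home

## Task

Hang the servo drive on the sloped test stand: green terminals towards the low end of the slope, both holes of its mounting plate over the two studs together, plate flat against the panel, set down and not dropped. Then swing the red-knobbed hold-down bar across the plate's ear right up to its stop; it swings freely over a plate that is properly home, so never force it against the drive. Leave everything else on the bench where it is.

Things in the scene. Friction and masses are not known exactly. Their poses are not given: they have to be found in the camera images.
- drive: Servo drive: beige box 115 x 56 x 64 mm on an aluminium plate 145 x 190 x 5 mm, 0.45-0.85 kg, lying on the plate. Origin: centre of the plate's underside; centre of mass near the box's middle. x along the 115 mm, away from the green terminals; y along the 190 mm; z out of the plate. Box centred: x +-57.5, y +-28, top z 69 (terminal strip at x -47 rises to 77); bare plate ears on either side
- hole_left (a point): Centre, on the plate's underside, of the drive plate's through hole (diameter 14 mm) at x +55, y +78 mm of the drive
- hole_right (a point): The same for the other hole (diameter 14 mm), at x +55, y -78 mm of the drive
- cradle: Grey panel of the fixed test stand, sloping up at 25 degrees away from the robot. x up the slope, y left along the panel, z square out of it; it spans x -95 to 95, y -200 to 125 mm. Origin on its upper face, 85 mm above the bench, where the drive's origin belongs: hung in place, the drive's frame coincides with this one within the studs' 2 mm play (it may slide 2 mm down the slope)
- stud_left (a point): Foot, on the panel's face, of the left steel stud, at x +55, y +78 mm of the cradle. The studs stand square to the panel: diameter 10 mm for the first 10 mm, then tapering to 4 mm at their tip, 24 mm above the face.
- stud_right (a point): The same for the right stud, at x +55, y -78 mm of the cradle
- pivot (a point): Foot of the hold-down bar's hinge, at x +10, y -150 mm of the cradle; the hinge axis is square to the panel (the cradle's z)
- swing (a joint): Angle of the hold-down bar (rad), positive about the cradle's z: 0 = home at its stop, bar pointing along the cradle's +y over the plate's right ear; it grows as the bar swings out and down the slope; 1.57 = pointing straight down the slope; limit 2.0. Starts at 1.25 to 1.85. Turns with a small even friction (about 1 N at the knob) and stays where it is left
- bar: Hold-down bar, aluminium, 18 mm wide and 7 mm thick, reaching 87 mm from the hinge, its underside 8 mm above the panel (3 mm above a plate that lies flat). Origin on the hinge axis at the panel's face, y along the bar, z as the cradle's.
- knob (a point): Middle of the bar's red knob, an upright cylinder of diameter 18 mm standing square to the panel, 65 mm from the hinge axis; the red part runs from 21 to 57 mm above the panel, this point is 40 mm above it. It can be pushed sideways.
- spare_drive: Bystander: taller beige servo drive standing on the bench, 130 x 55 x 160 mm, origin centre of its underside
- heat_sink: Bystander: finned aluminium heat sink, 110 x 90 x 60 mm, origin centre of its underside
- screwdriver: Bystander: screwdriver with amber handle, 200 mm long, lying along its x, origin under its middle
- multimeter: Bystander: yellow and black multimeter, 85 x 170 x 44 mm, origin centre of its underside
- operator_panel: Bystander: grey hand-held operator panel, 125 x 63 x 20 mm, origin centre of its underside
- parts_tray: Bystander: blue tray, 120 x 170 x 40 mm, with a black terminal block in it, origin centre of its underside
- notebook: Bystander: small white note pad, 105 x 148 x 12 mm, origin centre of its underside

How it is judged (in metres and radians):
On the way, in this order (a step that is already met when the one before it is completed fails the run):
1. the drive hangs with both holes over the two studs and its plate flat on the panel, right way round (distance between hole_left and stud_left below 0.005 m and distance between hole_right and stud_right below 0.005 m and angle between the z axis of drive and the z axis of cradle, either way round below 0.05 rad), for 0.2 s.
2. the hold-down bar is swung across the plate's ear to its stop (value of joint swing below 0.1 rad), for 0.2 s.
At the end, for the whole second after the job is handed in: Each hole's centre on the plate's underside is within 5 mm of the foot of its own stud (left on left, right on right), the plate is flat on the panel within 0.05 rad, the drive is at rest, and the hold-down bar stands within 0.1 rad of its stop, over the plate's right ear (all of step 1 and value of joint swing below 0.1 rad and linear speed of drive below 0.02 m/s); the robot touches nothing.
It fails at once if the drive is dropped (falls or slides free of the fingers at more than 0.4 m/s) (linear speed of drive above 0.4 m/s and contact force between the fingers and drive below 0.1 N).
It fails at once if the hold-down bar is forced against the drive with more than 15 N (contact force between bar and drive above 15 N).
It fails at once if another thing on the bench is shifted by more than 30 mm (distance of any of spare_drive, heat_sink, screwdriver, multimeter, operator_panel, parts_tray, notebook from where it was at the start of the episode above 0.03 m).
It also fails if it takes over 61 s, if anything falls off the work surface, if the arm or the gripper's body presses on something with over 40 N, if the wrist force passes 120 N, or if a joint passes its speed limit or range.

## Robot

A 6-joint arm with a two-finger parallel gripper is mounted at the origin on the work surface. World frame = base frame: x ahead of the robot, y to its left, z up, the work surface at z = 0. Lengths are in m, angles in degrees, forces in N, time in s.
With the tool pointing down it reaches from about 0.3 to 0.85 m from the base axis. Payload 4.2 kg.
Tool frame: the origin (TCP) lies on the centre line of the jaws, within the pads' length; the fingertips stand ctrl.tip_extent ahead of it and the grasp point (between the pads) is the TCP (ctrl.tip_extent is the distance from the TCP to the fingertips, in m); z points along the fingers, y is the line along which they close (so a half turn about z gives the same grasp; the last joint's range is limited). The gripper opens to 91 mm and grips with 3 to 60 N. Pads are 32 mm wide; open, the fingers measure 118 mm over their backs; the gripper's body (76 mm by 178 mm) begins 60 mm behind the grasp point.
Start: joints at [65.947, 18.312, 89.639, -0, 72.044, -1.146], TCP at [0.224, 0.53, 0.233] pointing down, gripper open.
Joint ranges: [-177.97, 177.97], [-48.28, 115.42], [12.27, 149.76], [-77.06, 257.06], [2.81, 150.46], [-146.56, 146.56]. Speed limits (degrees/s): [147.25, 147.25, 180, 180, 180, 180].

## Interface

Orientations are given as [roll, pitch, yaw] about the fixed x, y, z axes, in that order (R = Rz(yaw) Ry(pitch) Rx(roll)).
In Python, from station import ctrl gives the robot as it stands.
- The arm moves only by the tool play_rows, never from a script. Its argument "series" is one flat list of numbers, 7 for each row, row after row: the finger opening in m, from 0 to 0.0912, then the shift along the world's x, y, z in m, then the turn, a rotation vector about the world's x, y, z in rad. In form: [jaw, x, y, z, rx, ry, rz, jaw, x, y, z, rx, ry, rz, ...]. A call has 1 to 5 rows; each row shifts and turns the commanded pose from where the row before left it; what a row does not reach is not made up. A row lasts 1/12 s, in which the tool goes at most 41.7 mm and 7.16 degrees, less where a joint would pass 70% of its speed; a pose out of reach is approached as far as the arm can. A call is refused whole if a number of a shift passes 0.0417 or a number of a turn 0.125, either way. A call with a gripper value outside its range is refused whole. The fingers move at their own pace and stop on an object; "grip_force" is the grip in N (left out, the last holds). Time passes only in rows, so rows that do not move let the fingers close. It gives the time, the measured TCP pose, the force, the opening and the grip force at its end, in the units of the state.
- ctrl.state(): the state, without advancing time (a new reading comes with each control period).
- ctrl.camera(name): name is "scene" or "top" or "wrist"; returns the picture (384x512x3 uint8, red, green, blue); there is no depth.
- ctrl.camera_params(name): a dict with "vfov" (degrees; the focal length in pixels is half the picture's height over the tangent of half this angle, whatever the lens; pixels are square), "cx", "cy" (the principal point, pixels), "extrinsics" (4x4, takes a point from camera to world coordinates); the wrist camera has in their place "mount" (4x4, takes a point from camera to tool coordinates, whose origin is the TCP and whose axes are the flange's). Camera axes: x right, y down, z forward; pixel columns grow to the right and rows downward; lengths in m; the calibration is good to about 2 mm. The wrist camera is an equidistant fisheye: a pixel r from the principal point sees the ray r / f radians off the axis. A picture is of the moment at which its call begins: read the wrist's pose just before it. camera_params takes no time and is no camera call.
- ctrl.hand_in(): hands the job in; it is judged then, once.
The state is a dict: "time_s": time; "qpos": joint angles; "joint_vel": joint speeds; "joint_torque": joint torques, N m; "ee_pos": TCP position; "eef_rot": TCP orientation; "force": force on the tool from outside, world axes, zero at the start; "torque": the same for the moment, N m; "grip_width": finger opening in m; "finger_force": force on a finger pad.
Only numpy, scipy, OpenCV 4.12 (cv2) and the standard library are available. Lean on these libraries where they do the work, as an engineer would, in place of code of your own. Each camera call takes 0.05 s, during which the arm holds its last target. There are 200 camera calls.

## Working session

There is one attempt and no reset: what is moved stays moved. The work goes in short steps, Python scripts to look and compute and a tool call to move; the robot and the scene stay as the last step left them, time stands still between calls to the robot, and variables do not carry over. Pictures are saved under pics/ and viewed, at most 10 in all, crops included, and the job is handed in when it is done.

Besides the shell and the picture viewer there is one more tool, called after "Call:" as a command line: name --argument value ..., lists and objects as JSON in quotes. play_rows: Moves the arm, as the interface text tells. Its arguments: {"type":"object","properties":{"series":{"type":"array","items":{"type":"number"}},"grip_force":{"type":"number"}},"required":["series"]}

```bash
mkdir -p pics; ls; python3 - <<'E'
from station import ctrl
import cv2,numpy as np
np.set_printoptions(precision=4,suppress=True)
s=ctrl.state();print(s);print(ctrl.tip_extent)
for n in("scene","top","wrist"):
    im=ctrl.camera(n);cv2.imwrite(f"pics/{n}0.png",im[:,:,::-1]);print(n,ctrl.camera_params(n))
E
```

```text
pics
{'time_s': 0.0, 'qpos': array([65.9474, 18.3503, 89.7068,  0.0005, 72.0438, -1.147 ]), 'joint_vel': array([ 0.0228,  0.0321, -0.0465,  0.0276, -0.0874,  0.0497]), 'joint_torque': array([ -0.0015, -41.246 , -23.197 ,   0.0726,   0.046 ,  -0.0002]), 'ee_pos': array([0.2236, 0.5292, 0.2321]), 'eef_rot': array([-179.8992,   -0.0025,  157.0942]), 'force': array([ 0.7993,  0.4443, -0.17  ]), 'torque': array([-0.0343,  0.0347, -0.0249]), 'finger_force': 0.0, 'grip_width': 0.09155298589641715}
0.019
scene {'vfov': 57.524219509030296, 'cx': 260.1511527964547, 'cy': 190.80108969196183, 'extrinsics': array([[-0.5747,  0.6379, -0.5126,  1.1293],
       [ 0.8183,  0.4394, -0.3705,  0.3562],
       [-0.0111, -0.6324, -0.7745,  1.04  ],
       [ 0.    ,  0.    ,  0.    ,  1.    ]])}
top {'vfov': 47.593537607352175, 'cx': 260.01843566999895, 'cy': 187.68316184767127, 'extrinsics': array([[-0.0273, -0.9811,  0.1916,  0.2747],
       [-0.9996,  0.0263, -0.008 , -0.0811],
       [ 0.0028, -0.1917, -0.9814,  1.4342],
       [ 0.    ,  0.    ,  0.    ,  1.    ]])}
wrist {'vfov': 65.70646984690485, 'cx': 249.1495093805056, 'cy': 191.7456573415873, 'mount': array([[ 0.001 , -0.9714, -0.2373,  0.0667],
       [ 1.    ,  0.0008,  0.0011, -0.0002],
       [-0.0008, -0.2373,  0.9714, -0.1518],
       [ 0.    ,  0.    ,  0.    ,  1.    ]])}
```

```bash
cd pics; python3 -c "
import cv2
for n in('scene0','top0'): cv2.imwrite(n+'b.png',cv2.resize(cv2.imread(n+'.png'),(800,600),interpolation=cv2.INTER_CUBIC))"
```

```text
(no output)
```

View pics/top0b.png

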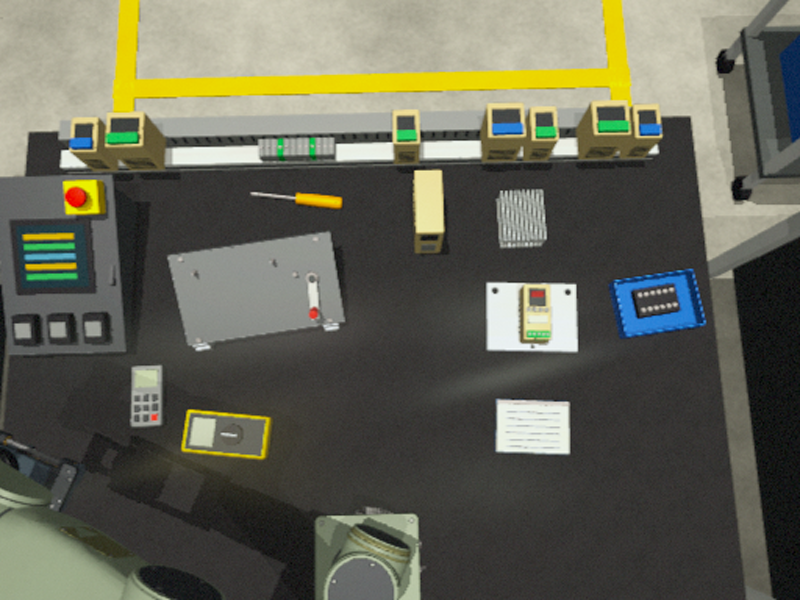

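View pics/scene0b.png

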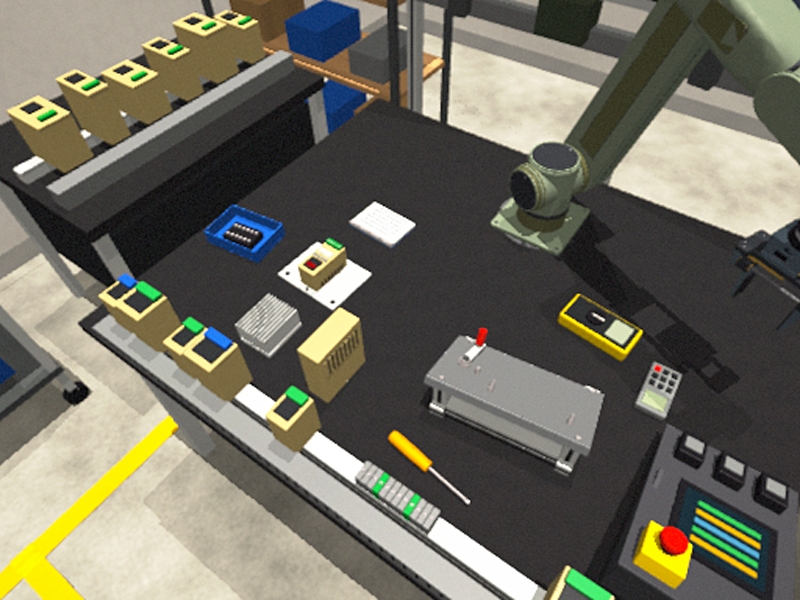

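The top view shows the drive near (533,317) with its terminals towards the robot. The sloped panel is near (255,290), yawed about 8°, with the red knob at (313,313) pointing down the slope. In the scene view everything around the stand is clear, and neither view shows the path blocked.

```bash
cat > h.py <<'E'
import cv2,numpy as np
from scipy.spatial.transform import Rotation as R
from station import ctrl
np.set_printoptions(precision=4,suppress=True)
def pose(s=None):
    s=s or ctrl.state(); T=np.eye(4); T[:3,:3]=R.from_euler('xyz',s['eef_rot'],degrees=True).as_matrix(); T[:3,3]=s['ee_pos']; return T
def rays(n,px,Tt=None):
    p=ctrl.camera_params(n); px=np.atleast_2d(np.float64(px)); f=192/np.tan(np.radians(p['vfov']/2))
    d=(px-[p['cx'],p['cy']])/f
    if n=='wrist':
        E=Tt@p['mount']; r=np.linalg.norm(d,axis=1,keepdims=True)
        v=np.c_[d/np.maximum(r,1e-9)*np.sin(r),np.cos(r)]
    else: E=p['extrinsics']; v=np.c_[d,np.ones(len(d))]
    return E[:3,3],v@E[:3,:3].T
def onplane(o,v,z): # z plane(s)
    return o+v*((np.asarray(z)-o[2])/v[:,2])[:,None]
def project(n,P,Tt=None):
    p=ctrl.camera_params(n); E=Tt@p['mount'] if n=='wrist' else p['extrinsics']
    f=192/np.tan(np.radians(p['vfov']/2)); c=(np.atleast_2d(P)-E[:3,3])@E[:3,:3]
    if n=='wrist':
        r=np.linalg.norm(c[:,:2],axis=1,keepdims=True); d=c[:,:2]/r*np.arctan2(r,c[:,2:])
    else: d=c[:,:2]/c[:,2:]
    return d*f+[p['cx'],p['cy']]
E
python3 - <<'E'
from h import *
im=cv2.imread('pics/top0.png'); hsv=cv2.cvtColor(im,cv2.COLOR_BGR2HSV)
s=1.5625
def quad(mask,name):
    cs,_=cv2.findContours(mask,cv2.RETR_EXTERNAL,cv2.CHAIN_APPROX_NONE); c=max(cs,key=cv2.contourArea)
    h=cv2.convexHull(c)
    for e in np.linspace(.01,.1,30):
        q=cv2.approxPolyDP(h,e*cv2.arcLength(h,True),True)
        if len(q)<=4: break
    print(name,cv2.contourArea(c),q[:,0].tolist()); return q[:,0]
def box(m,x0,y0,x1,y1):
    o=np.zeros_like(m); o[int(y0/s):int(y1/s),int(x0/s):int(x1/s)]=m[int(y0/s):int(y1/s),int(x0/s):int(x1/s)]; return o
w=box(((hsv[...,2]>170)).astype(np.uint8)*255,470,270,595,365)
q=quad(w,'plate'); P=onplane(*rays('top',q),.005); print(P,P.mean(0))
g=box(((hsv[...,2]>75)&(hsv[...,1]<40)).astype(np.uint8)*255,150,220,360,360)
q=quad(g,'panel'); up=q[:,1]<(q[:,1].mean())
print(onplane(*rays('top',q),np.where(up,.125,.045)))
print('holes',onplane(*rays('top',np.array([[495,291],[568,293]])/s),.005))
print('studs tips?',onplane(*rays('top',np.array([[196,273],[274,262],[295,274]])/s),.12))
print('knob',onplane(*rays('top',np.array([[313,313]])/s),.1))
E
```

```text
plate 2360.5 [[368, 182], [369, 224], [312, 223], [312, 181]]
[[ 0.5634 -0.4555  0.005 ]
 [ 0.4223 -0.4482  0.005 ]
 [ 0.4306 -0.2606  0.005 ]
 [ 0.5719 -0.2677  0.005 ]] [ 0.497 -0.358  0.005]
panel 6687.0 [[211, 148], [216, 211], [118, 220], [107, 163]]
[[0.6604 0.0576 0.125 ]
 [0.4733 0.0512 0.045 ]
 [0.4527 0.365  0.045 ]
 [0.6208 0.3795 0.125 ]]
holes [[ 0.5535 -0.2829  0.005 ]
 [ 0.545  -0.439   0.005 ]]
studs tips? [[0.5832 0.3229 0.12  ]
 [0.6015 0.169  0.12  ]
 [0.5759 0.1272 0.12  ]]
knob [[0.5002 0.0943 0.1   ]]
```

Call:
play_rows --series '[0.09,0.0122,-0.0132,0.0036,0,0,-0.105,0.09,0.0122,-0.0132,0.0036,0,0,-0.105,0.09,0.0122,-0.0132,0.0036,0,0,-0.105,0.09,0.0122,-0.0132,0.0036,0,0,-0.105,0.09,0.0122,-0.0132,0.0036,0,0,-0.105]'

```text
time_s: 0.57
ee_pos: [0.2852, 0.4629, 0.2508]
eef_rot: [-180.0, 0.0, 126.7]
force: [-0.3, 0.7, -0.5]
grip_width: 0.0898
finger_force: 0.0
```

Call:
play_rows --series '[0.09,0.0122,-0.0132,0.0036,0,0,-0.105,0.09,0.0122,-0.0132,0.0036,0,0,-0.105,0.09,0.0122,-0.0132,0.0036,0,0,-0.105,0.09,0.0122,-0.0132,0.0036,0,0,-0.105,0.09,0.0122,-0.0132,0.0036,0,0,-0.105]'

```text
time_s: 0.98
ee_pos: [0.3462, 0.3968, 0.2688]
eef_rot: [-180.0, 0.0, 96.6]
force: [0.3, -0.5, -0.2]
grip_width: 0.0899
finger_force: 0.0
```

Call:
play_rows --series '[0.09,0.0122,-0.0132,0.0036,0,0,-0.105,0.09,0.0122,-0.0132,0.0036,0,0,-0.105,0.09,0.0122,-0.0132,0.0036,0,0,-0.105,0.09,0.0122,-0.0132,0.0036,0,0,-0.105,0.09,0.0122,-0.0132,0.0036,0,0,-0.105]'

```text
time_s: 1.4
ee_pos: [0.4072, 0.3308, 0.2869]
eef_rot: [-180.0, 0.0, 66.6]
force: [0.7, -0.1, -0.3]
grip_width: 0.0902
finger_force: 0.0
```

Call:
play_rows --series '[0.09,0.0122,-0.0132,0.0036,0,0,-0.105,0.09,0.0122,-0.0132,0.0036,0,0,-0.105,0.09,0.0122,-0.0132,0.0036,0,0,-0.105,0.09,0.0122,-0.0132,0.0036,0,0,-0.105,0.09,0.0122,-0.0132,0.0036,0,0,-0.105]'

```text
time_s: 1.82
ee_pos: [0.4682, 0.2648, 0.3048]
eef_rot: [-180.0, 0.0, 36.5]
force: [1.1, 0.0, -0.1]
grip_width: 0.09
finger_force: 0.0
```

Call:
play_rows --series '[0.09,0.0122,-0.0132,0.0036,0,0,-0.105,0.09,0.0122,-0.0132,0.0036,0,0,-0.105,0.09,0.0122,-0.0132,0.0036,0,0,-0.105,0.09,0.0122,-0.0132,0.0036,0,0,-0.105,0.09,0,0,0,0,0,0]'

```text
time_s: 2.23
ee_pos: [0.5186, 0.2109, 0.3195]
eef_rot: [179.9, -0.1, 12.4]
force: [-0.6, 0.1, -0.3]
grip_width: 0.0899
finger_force: 0.0
```

```bash
python3 - <<'E'
from h import *
s=ctrl.state();print(s['time_s'],s['ee_pos'],s['eef_rot'],s['qpos']);np.save('Tw1.npy',pose(s))
im=ctrl.camera('wrist');cv2.imwrite('pics/w1.png',im[:,:,::-1]);cv2.imwrite('pics/w1b.png',cv2.resize(im[:,:,::-1],(800,600),interpolation=cv2.INTER_CUBIC))
E
```

```text
2.2333 [0.5186 0.2109 0.3195] [179.9122  -0.0764  12.396 ] [21.0052 14.5575 82.5953 -0.099  82.7848 98.6217]
```

View pics/w1b.png

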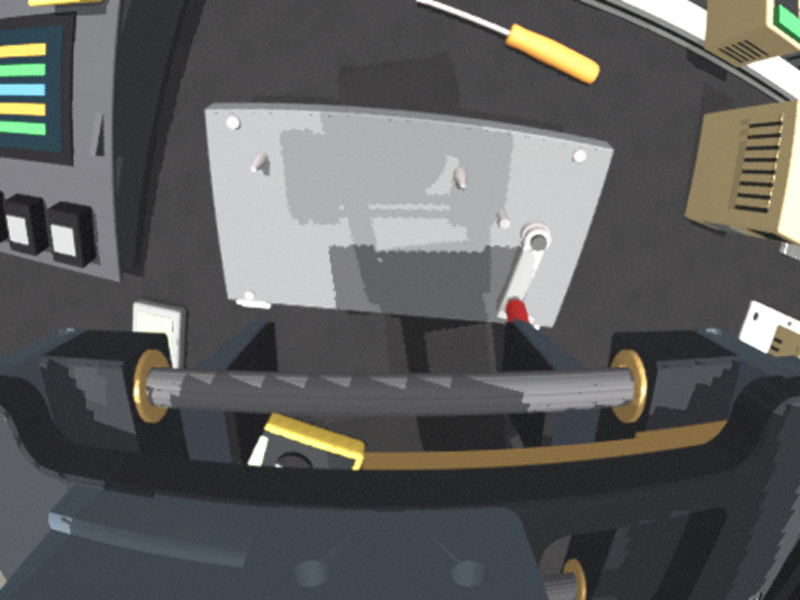

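The wrist view shows the panel's upper face with corners near (208,111), (610,152), (552,327) and (229,300). The studs are at about (264,156)→(254,171) and (457,168)→(462,187), and the bar points down the slope with its knob near (515,310).

```bash
cat >> h.py <<'E'
def frame(p,z=.085,tilt=25):
    T=np.eye(4);T[:3,:3]=(R.from_euler('z',p[2])*R.from_euler('y',-tilt,degrees=True)).as_matrix();T[:3,3]=[p[0],p[1],z];return T
def pts(T,L): return np.atleast_2d(L)@T[:3,:3].T+T[:3,3]
E
python3 - <<'E'
from h import *
from scipy.optimize import least_squares
T=np.load('Tw1.npy')
L=np.array([[95,125,0],[95,-200,0],[-95,-200,0],[-95,125,0],[55,78,0],[55,78,24],[55,-78,0],[55,-78,24]])/1e3
px=np.array([[208,111],[610,152],[552,327],[229,300],[264,156],[254,171],[457,168],[462,187]])/1.5625-.2
f=lambda p:(project('wrist',pts(frame(p),L),T)-px).ravel()
r=least_squares(f,[.55,.2,.12],loss='soft_l1');print(r.x,np.degrees(r.x[2]));print(f(r.x).reshape(-1,2))
C=frame(r.x)
print('in top',project('top',pts(C,L))*1.5625)
for a in(1.25,1.4,1.57,1.7,1.85):
    K=[.01-.065*np.sin(a),-.15+.065*np.cos(a),.057];print(a,project('top',pts(C,K))*1.5625,project('wrist',pts(C,K),T)*1.5625)
print('pivot',project('wrist',pts(C,[[.01,-.15,.0],[.01,-.15,.02]]),T)*1.5625)
E
```

```text
[0.5482 0.2456 0.1272] 7.286976623387881
[[-2.786  -0.5322]
 [ 3.0331 -0.8338]
 [ 0.5721  0.9477]
 [-1.0176  0.1069]
 [-1.2128  1.3454]
 [-0.3853 -0.7485]
 [ 1.7458  3.4406]
 [ 0.4925 -0.5936]]
in top [[166.6248 256.1497]
 [329.4315 231.9192]
 [344.6999 322.3521]
 [187.4138 346.4576]
 [194.645  272.1498]
 [191.7826 274.6699]
 [272.3559 260.5098]
 [270.8537 262.8183]]
1.25 [[304.9874 314.9122]] [[504.9673 329.3593]]
1.4 [[309.9736 315.3324]] [[515.0898 332.32  ]]
1.57 [[315.611  314.9426]] [[527.175  334.1062]]
1.7 [[319.8188 314.0304]] [[536.6915 334.3453]]
1.85 [[324.4646 312.3376]] [[547.7932 333.4189]]
pivot [[533.4824 232.2841]
 [538.7336 244.7073]]
```

Call:
play_rows --series '[0.09,-0.0014,-0.0379,-0.0053,0,0,-0.0175,0.09,-0.0014,-0.0379,-0.0053,0,0,-0.0175,0.09,-0.0014,-0.0379,-0.0053,0,0,-0.0175,0.09,-0.0014,-0.0379,-0.0053,0,0,-0.0175,0.09,-0.0014,-0.0379,-0.0053,0,0,-0.0175]'

```text
time_s: 2.7
ee_pos: [0.5086, 0.0228, 0.2923]
eef_rot: [-180.0, 0.0, 7.8]
force: [1.3, -0.7, -0.5]
grip_width: 0.09
finger_force: 0.0
```

Call:
play_rows --series '[0.09,-0.0014,-0.0379,-0.0053,0,0,-0.0175,0.09,-0.0014,-0.0379,-0.0053,0,0,-0.0175,0.09,-0.0014,-0.0379,-0.0053,0,0,-0.0175,0.09,-0.0014,-0.0379,-0.0053,0,0,-0.0175,0.09,-0.0014,-0.0379,-0.0053,0,0,-0.0175]'

```text
time_s: 3.12
ee_pos: [0.5019, -0.1668, 0.2659]
eef_rot: [-180.0, 0.0, 2.8]
force: [0.5, 0.1, -0.0]
grip_width: 0.0902
finger_force: 0.0
```

Call:
play_rows --series '[0.09,-0.0014,-0.0379,-0.0053,0,0,-0.0175,0.09,-0.0014,-0.0379,-0.0053,0,0,-0.0175,0.09,-0.0014,-0.0379,-0.0053,0,0,-0.0175,0.09,-0.0014,-0.0379,-0.0053,0,0,-0.0175,0.09,-0.0014,-0.0379,-0.0053,0,0,-0.0175]'

```text
time_s: 3.53
ee_pos: [0.4954, -0.3562, 0.2393]
eef_rot: [-179.9, 0.0, -2.2]
force: [0.3, 0.2, -0.0]
grip_width: 0.0904
finger_force: 0.0
```

Call:
play_rows --series '[0.09,0,0,0,0,0,0,0.09,0,0,0,0,0,0]'

```text
time_s: 3.7
ee_pos: [0.4951, -0.3561, 0.2385]
eef_rot: [-179.9, 0.1, -2.4]
force: [-0.5, 0.8, 0.5]
grip_width: 0.0896
finger_force: 0.0
```

```bash
python3 - <<'E'
from h import *
s=ctrl.state();print(s['time_s'],s['ee_pos'],s['eef_rot'],s['qpos']);np.save('Tw2.npy',pose(s))
im=ctrl.camera('wrist');cv2.imwrite('pics/w2.png',im[:,:,::-1]);cv2.imwrite('pics/w2b.png',cv2.resize(im[:,:,::-1],(800,600),interpolation=cv2.INTER_CUBIC))
E
```

```text
3.7 [ 0.4951 -0.3561  0.2385] [-179.8862    0.1029   -2.3811] [-36.8232  21.3739  84.1981   0.037   74.5773  55.5482]
```

View pics/w2b.png

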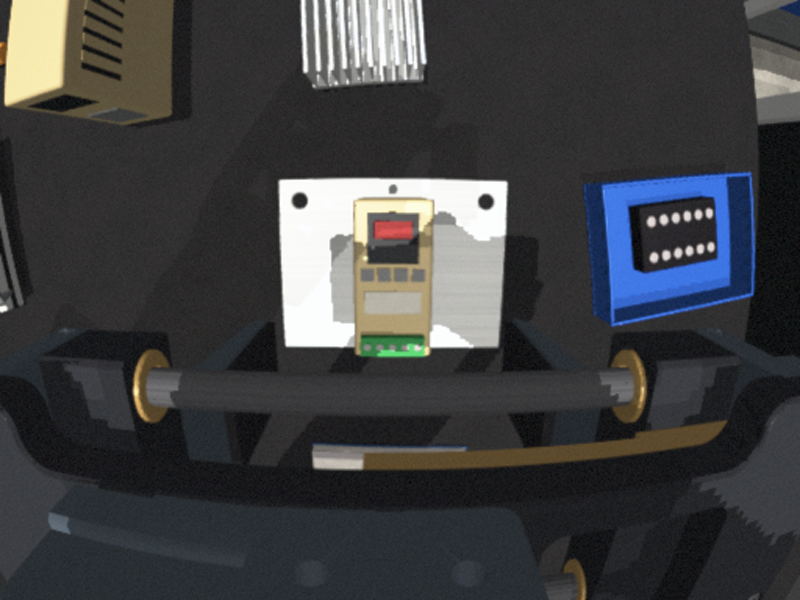

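The drive is well in view: plate corners (279,180), (507,182), (499,347) and (286,347), holes at (300,200) and (486,201).

```bash
python3 - <<'E'
from h import *
from scipy.optimize import least_squares
T=np.load('Tw2.npy'); im=cv2.imread('pics/w2.png',0)
h=[]
for (u,v) in[(300,200),(486,201)]:
    u,v=int(u/1.5625),int(v/1.5625); w=255-np.float64(im[v-6:v+7,u-6:u+7]); w=np.clip(w-100,0,None); yy,xx=np.mgrid[v-6:v+7,u-6:u+7]; h.append([(w*xx).sum()/w.sum(),(w*yy).sum()/w.sum()])
print(np.array(h)*1.5625)
px=np.vstack([np.array([[279,180],[507,182],[499,347],[286,347]])/1.5625-.2,h])
L=np.array([[72.5,95,5],[72.5,-95,5],[-72.5,-95,5],[-72.5,95,5],[55,78,4],[55,-78,4]])/1e3
f=lambda p:(project('wrist',pts(frame(p,0,0),L),T)-px).ravel()
r=least_squares(f,[.5,-.36,0]);print(r.x,np.degrees(r.x[2]));print(f(r.x).reshape(-1,2))
print(pts(frame(r.x,0,0),L[4:]),onplane(*rays('wrist',np.array(h),T),.005))
E
```

```text
[[299.1566 199.868 ]
 [485.2412 201.1078]]
[ 0.4962 -0.3581 -0.0437] -2.5030193077908955
[[ 0.2219  0.4708]
 [-0.3146 -0.1893]
 [-0.4137 -0.2444]
 [ 0.0446 -0.7356]
 [ 0.0975  0.424 ]
 [ 0.3777  0.1306]]
[[ 0.5546 -0.2826  0.004 ]
 [ 0.5478 -0.4384  0.004 ]] [[ 0.5552 -0.2827  0.005 ]
 [ 0.548  -0.4377  0.005 ]]
```

Call:
play_rows --series '[0.09,0.001,-0.002,-0.03,0,0,-0.002,0.09,0,0,-0.03,0,0,0,0.09,0,0,-0.03,0,0,0,0.09,0,0,-0.03,0,0,0,0.09,0,0,-0.03,0,0,0]'

```text
time_s: 4.17
ee_pos: [0.4971, -0.3552, 0.0894]
eef_rot: [-180.0, -0.1, -2.3]
force: [0.4, 0.7, -0.6]
grip_width: 0.0903
finger_force: 0.0
```

Call:
play_rows --series '[0.09,0,0,-0.02,0,0,0,0.09,0,0,-0.015,0,0,0,0.09,0,0,-0.01,0,0,0,0.09,0,0,0,0,0,0,0.09,0,0,0,0,0,0]'

```text
time_s: 4.58
ee_pos: [0.4972, -0.3566, 0.0454]
eef_rot: [-180.0, -0.0, -2.4]
force: [0.3, 0.9, 0.1]
grip_width: 0.0895
finger_force: 0.0
```

Call:
play_rows --series '[0.09,-0.001,-0.001,-0.004,0,0,0,0.05,0,0,0,0,0,0,0.05,0,0,0,0,0,0,0.05,0,0,0,0,0,0,0.05,0,0,0,0,0,0]' --grip_force 40

```text
time_s: 5.0
ee_pos: [0.4958, -0.3589, 0.0414]
eef_rot: [180.0, -0.0, -2.5]
force: [0.3, 0.9, 0.4]
grip_width: 0.0668
finger_force: 0.0
```

Call:
play_rows --series '[0.05,0,0,0,0,0,0,0.05,0,0,0,0,0,0,0.05,0,0,0,0,0,0,0.05,0,0,0,0,0,0]'

```text
time_s: 5.33
ee_pos: [0.4956, -0.3582, 0.0411]
eef_rot: [-180.0, -0.0, -2.5]
force: [-0.1, 2.7, 2.4]
grip_width: 0.0561
finger_force: 40.0
```

Call:
play_rows --series '[0.05,0,0,0.01,0,0,0,0.05,0,0,0.02,0,0,0,0.05,0,0,0.035,0,0,0,0.05,0,0,0.04,0,0,0,0.05,0,0,0.04,0,0,0]'

```text
time_s: 5.75
ee_pos: [0.4941, -0.358, 0.1854]
eef_rot: [-179.9, 0.3, -2.4]
force: [1.5, -0.1, -8.1]
grip_width: 0.056
finger_force: 40.0
```

Call:
play_rows --series '[0.05,0,0,0.04,0,0,0,0.05,0,0,0.04,0,0,0,0.05,0,0,0.034,0,0,0,0.05,0,0.015,0,0,0,0,0.05,0,0.02,0,0,0,0]'

```text
time_s: 6.17
ee_pos: [0.4957, -0.3249, 0.3011]
eef_rot: [179.8, -0.1, -2.6]
force: [0.7, 0.2, -8.6]
grip_width: 0.056
finger_force: 40.0
```

Call:
play_rows --series '[0.05,-0.0009,0.035,0,0.00115,-0.0273,0.0105,0.05,-0.0009,0.035,0,0.00115,-0.0273,0.0105,0.05,-0.0009,0.035,0,0.00115,-0.0273,0.0105,0.05,-0.0009,0.035,0,0.00115,-0.0273,0.0105,0.05,-0.0009,0.035,0,0.00115,-0.0273,0.0105]'

```text
time_s: 6.58
ee_pos: [0.489, -0.1466, 0.2975]
eef_rot: [-179.5, -7.6, 0.5]
force: [1.1, -0.3, -8.4]
grip_width: 0.0557
finger_force: 40.0
```

Call:
play_rows --series '[0.05,-0.0009,0.035,0,0.00115,-0.0273,0.0105,0.05,-0.0009,0.035,0,0.00115,-0.0273,0.0105,0.05,-0.0009,0.035,0,0.00115,-0.0273,0.0105,0.05,-0.0009,0.035,0,0.00115,-0.0273,0.0105,0.05,-0.0009,0.035,0,0.00115,-0.0273,0.0105]'

```text
time_s: 7.0
ee_pos: [0.4838, 0.0277, 0.2973]
eef_rot: [-179.5, -15.4, 3.6]
force: [0.6, 0.2, -8.3]
grip_width: 0.0559
finger_force: 40.0
```

Call:
play_rows --series '[0.05,-0.0009,0.035,0,0.00115,-0.0273,0.0105,0.05,-0.0009,0.035,0,0.00115,-0.0273,0.0105,0.05,-0.0009,0.035,-0.0175,0.00115,-0.0273,0.0105,0.05,-0.0009,0.035,-0.0175,0.00115,-0.0273,0.0105,0.05,-0.0009,0.025,-0.0175,0.00115,-0.0273,0.0105]'

```text
time_s: 7.42
ee_pos: [0.4793, 0.1931, 0.2445]
eef_rot: [-179.9, -23.2, 6.8]
force: [1.0, -1.7, -8.8]
grip_width: 0.056
finger_force: 40.0
```

Call:
play_rows --series '[0.05,-0.0009,0.015,-0.0105,0.00115,-0.0273,0.0105,0.05,0,0.01,-0.007,0,0,0,0.05,0,0,0,0,0,0,0.05,0,0,0,0,0,0,0.05,0,0,0,0,0,0]'

```text
time_s: 7.83
ee_pos: [0.4805, 0.2156, 0.2291]
eef_rot: [179.9, -24.9, 7.3]
force: [0.1, -0.1, -7.8]
grip_width: 0.0559
finger_force: 40.0
```

```bash
python3 - <<'E'
from h import *
s=ctrl.state();print(s['time_s'],s['ee_pos'],s['eef_rot'],s['qpos']);np.save('Tw3.npy',pose(s))
im=ctrl.camera('wrist');cv2.imwrite('pics/w3.png',im[:,:,::-1]);cv2.imwrite('pics/w3b.png',cv2.resize(im[50:290,100:420,::-1],(800,600),interpolation=cv2.INTER_CUBIC))
C=frame([.5482,.2456,.1272]); T=pose(s); D=T.copy(); D[:3,:3]=T[:3,:3]@np.diag([1,-1,-1]); 
print('TCP in cradle',(np.linalg.inv(C)@T))
E
```

```text
7.8333 [0.4805 0.2156 0.2291] [179.9053 -24.8806   7.3471] [ 28.1086   4.1002 113.2932 -13.5608  39.989  119.4535]
TCP in cradle [[ 1.      0.0009 -0.0021 -0.0035]
 [ 0.0009 -1.     -0.0012 -0.0212]
 [-0.0021  0.0012 -1.      0.1606]
 [ 0.      0.      0.      1.    ]]
```

View pics/w3b.png

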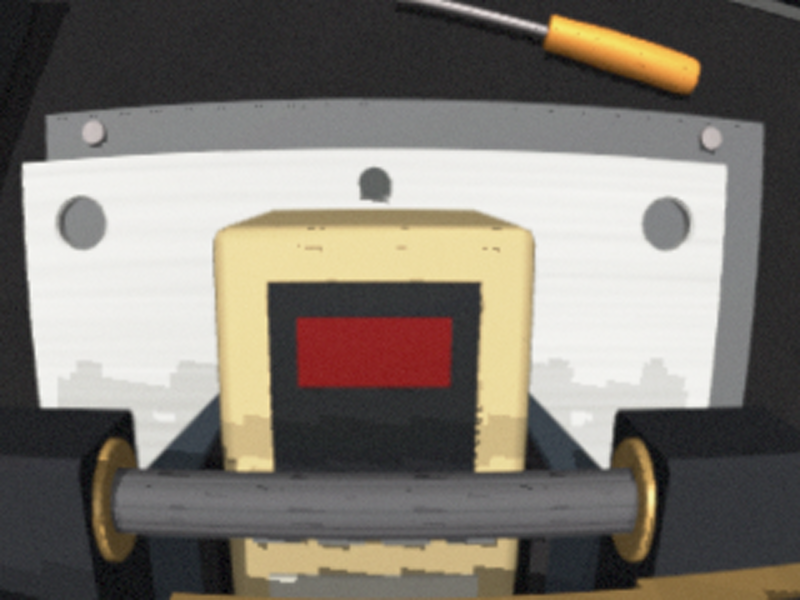

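The gripped drive shows both holes, at crop (82,223) and (666,223). It is offset about 21 mm to the right of its place on the panel.

```bash
python3 - <<'E'
from h import *
I=np.eye(4)
h=np.array([[82,223],[666,223.5]])/2.5+[100,50]-.3
o,v=rays('wrist',h,I); print('holes in tool (z=.038):',onplane(o,v,.038))
C=frame([.5482,.2456,.1272]);print(C)
T=np.load('Tw3.npy'); 
for hgt in(.06,.03):
    tgt=pts(C,[0,0,.041+hgt])[0]; print(hgt,tgt,tgt-T[:3,3])
E
```

```text
holes in tool (z=.038): [[ 0.0564 -0.0783  0.038 ]
 [ 0.0563  0.0782  0.038 ]]
[[ 0.899  -0.1269 -0.4192  0.5482]
 [ 0.115   0.9919 -0.0536  0.2456]
 [ 0.4226 -0.      0.9063  0.085 ]
 [ 0.      0.      0.      1.    ]]
0.06 [0.5059 0.2402 0.1765] [ 0.0254  0.0246 -0.0525]
0.03 [0.5184 0.2418 0.1493] [ 0.038   0.0262 -0.0797]
```

Call:
play_rows --series '[0.05,0.004,0.012,-0.005,0,0,0,0.05,0.008,0.01,-0.016,0,0,0,0.05,0.009,0.002,-0.02,0,0,0,0.05,0.009,0.001,-0.02,0,0,0,0.05,0.006,0.001,-0.014,0,0,0]'

```text
time_s: 8.3
ee_pos: [0.5177, 0.2413, 0.1537]
eef_rot: [179.9, -24.9, 7.3]
force: [0.4, 0.7, -8.0]
grip_width: 0.0558
finger_force: 40.0
```

Call:
play_rows --series '[0.05,0,0,0,0,0,0,0.05,0,0,0,0,0,0,0.05,0,0,0,0,0,0]'

```text
time_s: 8.55
ee_pos: [0.5179, 0.2421, 0.1563]
eef_rot: [-180.0, -25.1, 7.3]
force: [0.1, 0.3, -7.2]
grip_width: 0.0561
finger_force: 40.0
```

```bash
python3 - <<'E'
from h import *
s=ctrl.state();print(s['time_s'],s['ee_pos'],s['eef_rot']);np.save('Tw4.npy',pose(s))
im=ctrl.camera('wrist');cv2.imwrite('pics/w4.png',im[:,:,::-1])
b=im[110:180,:,::-1]; a=cv2.resize(b[:,95:175],(800,700),interpolation=cv2.INTER_CUBIC); c=cv2.resize(b[:,325:405],(800,700),interpolation=cv2.INTER_CUBIC)
cv2.imwrite('pics/w4b.png',cv2.resize(np.hstack([a,c]),(800,350)))
C=frame([.5482,.2456,.1272]); print((np.linalg.inv(C)@pose(s)))
E
```

```text
8.55 [0.5179 0.2421 0.1563] [-179.9717  -25.1354    7.2649]
[[ 1.     -0.0004  0.0024  0.0025]
 [-0.0004 -1.      0.0003  0.0004]
 [ 0.0024 -0.0003 -1.      0.0775]
 [ 0.      0.      0.      1.    ]]
```

View pics/w4b.png

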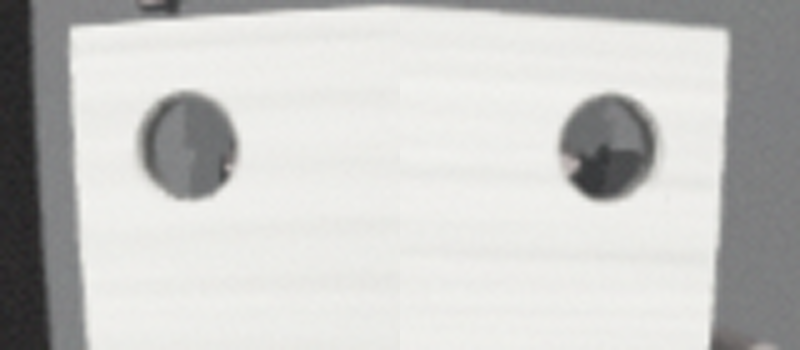

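```bash
python3 - <<'E'
from h import *
T=np.load('Tw4.npy');C=frame([.5482,.2456,.1272]);I=np.eye(4)
print('pred tips',project('wrist',pts(C,[[.055,.078,.024],[.055,-.078,.024]]),T))
t=np.array([[95+46.5,110+33],[325+34,110+32.6]])
h=np.array([[133,139.4],[366.4,139.4]])
print('tip in tool',onplane(*rays('wrist',t,I),.0535)); print('hole',onplane(*rays('wrist',h,I),.038))
E
```

```text
pred tips [[141.7251 142.8937]
 [358.0835 142.9838]]
tip in tool [[ 0.0523 -0.0777  0.0535]
 [ 0.0527  0.0791  0.0535]]
hole [[ 0.056  -0.078   0.038 ]
 [ 0.0562  0.0785  0.038 ]]
```

Call:
play_rows --series '[0.05,-0.0032,-0.0004,-0.0015,0,0,0,0.05,0,0,0,0,0,0,0.05,0.003,0.0004,-0.0065,0,0,0,0.05,0.003,0.0004,-0.0065,0,0,0,0.05,0.003,0.0004,-0.0065,0,0,0]'

```text
time_s: 9.02
ee_pos: [0.5233, 0.2433, 0.1334]
eef_rot: [180.0, -25.0, 7.3]
force: [-0.1, -0.2, -8.5]
grip_width: 0.0561
finger_force: 40.0
```

Call:
play_rows --series '[0.05,0,0,0,0,0,0,0.05,0,0,0,0,0,0,0.05,0,0,0,0,0,0]'

```text
time_s: 9.27
ee_pos: [0.523, 0.2431, 0.1335]
eef_rot: [180.0, -25.0, 7.3]
force: [-0.1, -0.4, -7.7]
grip_width: 0.0557
finger_force: 40.0
```

```bash
python3 - <<'E'
from h import *
s=ctrl.state();print(s['time_s'],s['ee_pos'],s['eef_rot'],s['force']);np.save('Tw5.npy',pose(s))
im=ctrl.camera('wrist');cv2.imwrite('pics/w5.png',im[:,:,::-1])
b=im[110:180,:,::-1]; a=cv2.resize(b[:,95:175],(400,350),interpolation=cv2.INTER_CUBIC); c=cv2.resize(b[:,325:405],(400,350),interpolation=cv2.INTER_CUBIC)
cv2.imwrite('pics/w5b.png',np.hstack([a,c]))
C=frame([.5482,.2456,.1272]); print((np.linalg.inv(C)@pose(s)))
E
```

```text
9.2667 [0.523  0.2431 0.1335] [179.9617 -24.9822   7.3397] [-0.0626 -0.4459 -7.7352]
[[ 1.      0.0008 -0.0003 -0.0024]
 [ 0.0008 -1.     -0.0003  0.0007]
 [-0.0003  0.0003 -1.      0.0547]
 [ 0.      0.      0.      1.    ]]
```

View pics/w5b.png

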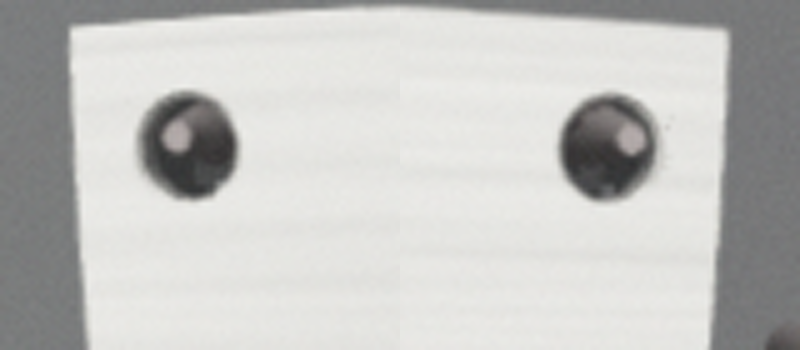

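Both stud tips are inside the holes: left tip (177,137) in the hole at (190,147), right tip (630,139) in the hole at (607,147).

```bash
python3 - <<'E'
from h import *
I=np.eye(4)
t=np.array([[95+177/5,110+137/5],[325+230/5,110+139/5]])
h=np.array([[133,139.4],[366.4,139.4]])
print('tip in tool',onplane(*rays('wrist',t,I),.0307)); print('hole',onplane(*rays('wrist',h,I),.038))
E
```

```text
tip in tool [[ 0.0578 -0.0768  0.0307]
 [ 0.0578  0.0787  0.0307]]
hole [[ 0.056  -0.078   0.038 ]
 [ 0.0562  0.0785  0.038 ]]
```

Call:
play_rows --series '[0.05,0.0013,-0.0003,0.0006,0,0,0,0.05,0.0013,0.0002,-0.0027,0,0,0,0.05,0.0013,0.0002,-0.0027,0,0,0,0.05,0.0013,0.0002,-0.0027,0,0,0,0.05,0,0,0,0,0,0]'

```text
time_s: 9.73
ee_pos: [0.5281, 0.2433, 0.1256]
eef_rot: [179.9, -24.9, 7.3]
force: [0.3, 0.8, -8.2]
grip_width: 0.056
finger_force: 40.0
```

Call:
play_rows --series '[0.05,0.0004,5e-05,-0.0009,0,0,0,0.05,0.0004,5e-05,-0.0009,0,0,0,0.05,0.0004,5e-05,-0.0009,0,0,0,0.05,0,0,0,0,0,0]'

```text
time_s: 10.07
ee_pos: [0.5294, 0.2436, 0.1235]
eef_rot: [180.0, -25.0, 7.3]
force: [-0.3, 0.4, -7.8]
grip_width: 0.0556
finger_force: 40.0
```

Call:
play_rows --series '[0.05,0.0004,5e-05,-0.0009,0,0,0,0.05,0,0,0,0,0,0]'

```text
time_s: 10.23
ee_pos: [0.5298, 0.2437, 0.1227]
eef_rot: [180.0, -25.0, 7.3]
force: [-0.2, 0.7, -7.6]
grip_width: 0.0559
finger_force: 40.0
```

Call:
play_rows --series '[0.05,0.0004,5e-05,-0.0009,0,0,0,0.05,0,0,0,0,0,0]'

```text
time_s: 10.4
ee_pos: [0.5302, 0.2437, 0.1218]
eef_rot: [180.0, -25.0, 7.3]
force: [-0.3, 0.3, -7.3]
grip_width: 0.0559
finger_force: 40.0
```

Call:
play_rows --series '[0.05,0.0002,3e-05,-0.0005,0,0,0,0.05,0,0,0,0,0,0]'

```text
time_s: 10.57
ee_pos: [0.5304, 0.2437, 0.1216]
eef_rot: [180.0, -25.0, 7.3]
force: [-2.1, -1.5, -6.6]
grip_width: 0.0559
finger_force: 40.0
```

Call:
play_rows --series '[0.05,0.0002,3e-05,-0.0005,0,0,0,0.05,0,0,0,0,0,0]'

```text
time_s: 10.73
ee_pos: [0.5304, 0.2437, 0.1216]
eef_rot: [180.0, -25.0, 7.3]
force: [-3.7, -2.0, -0.9]
grip_width: 0.0557
finger_force: 40.0
```

Call:
play_rows --series '[0.05,0.0002,3e-05,-0.0004,0,0,0,0.05,0,0,0,0,0,0]'

```text
time_s: 10.9
ee_pos: [0.5304, 0.2437, 0.1215]
eef_rot: [180.0, -25.1, 7.3]
force: [-6.9, -2.3, 2.5]
grip_width: 0.0558
finger_force: 40.0
```

Call:
play_rows --series '[0.05,0,0,0,0,0,0,0.05,0,0,0,0,0,0]' --grip_force 8

```text
time_s: 11.07
ee_pos: [0.5304, 0.2437, 0.1215]
eef_rot: [180.0, -25.1, 7.3]
force: [-6.8, -1.5, 2.3]
grip_width: 0.056
finger_force: 8.0
```

Call:
play_rows --series '[0.05,0,0,0,0,0,0,0.05,0,0,0,0,0,0]' --grip_force 3

```text
time_s: 11.23
ee_pos: [0.5311, 0.2438, 0.1216]
eef_rot: [-180.0, -25.1, 7.3]
force: [-4.1, -2.8, 0.6]
grip_width: 0.0563
finger_force: 3.0
```

Call:
play_rows --series '[0.058,0,0,0,0,0,0,0.062,0,0,0,0,0,0,0.068,0,0,0,0,0,0,0.08,0,0,0,0,0,0,0.09,0,0,0,0,0,0]'

```text
time_s: 11.65
ee_pos: [0.5314, 0.2442, 0.1209]
eef_rot: [-180.0, -25.1, 7.3]
force: [0.0, -0.5, -0.5]
grip_width: 0.0784
finger_force: 0.0
```

```bash
python3 - <<'E'
from h import *
s=ctrl.state();print(s['time_s'],s['ee_pos'],s['eef_rot'],s['force'],s['grip_width']);np.save('Tw6.npy',pose(s))
im=ctrl.camera('wrist');cv2.imwrite('pics/w6.png',im[:,:,::-1])
b=im[110:180,:,::-1]; a=cv2.resize(b[:,95:175],(400,350),interpolation=cv2.INTER_CUBIC); c=cv2.resize(b[:,325:405],(400,350),interpolation=cv2.INTER_CUBIC)
cv2.imwrite('pics/w6b.png',np.vstack([np.hstack([a,c]),cv2.resize(im[110:180,90:420,::-1],(800,170))]))
E
```

```text
11.65 [0.5314 0.2442 0.1209] [-179.9855  -25.0957    7.3399] [ 0.0497 -0.4553 -0.4983] 0.07844561736332639
```

View pics/w6b.png

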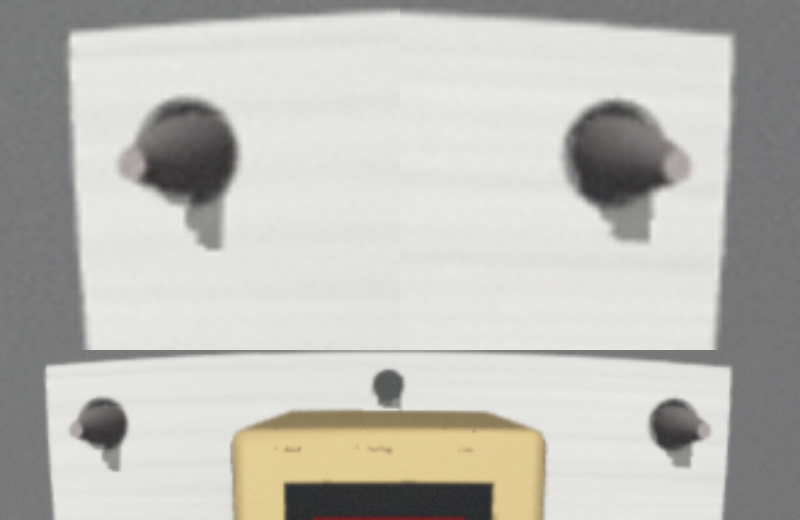

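The studs stand through both holes and the plate lies flat. Next I retract and locate the knob.

Call:
play_rows --series '[0.09,0,0,0,0,0,0,0.09,-0.0042,-0.0005,0.0091,0,0,0,0.09,-0.0084,-0.0011,0.0181,0,0,0,0.09,-0.0084,-0.0011,0.0181,0,0,0,0.09,-0.0084,-0.0011,0.0181,0,0,0]'

```text
time_s: 12.12
ee_pos: [0.5008, 0.2399, 0.185]
eef_rot: [180.0, -25.0, 7.3]
force: [0.1, 0.0, 0.1]
grip_width: 0.0902
finger_force: 0.0
```

Call:
play_rows --series '[0.09,-0.0084,-0.0011,0.0181,0,0,0,0,0,0,0,0,0,0,0,0,0,0,0,0,0]'

```text
time_s: 12.37
ee_pos: [0.4931, 0.2392, 0.2034]
eef_rot: [-179.9, -25.2, 7.3]
force: [-0.8, 1.0, 0.3]
grip_width: 0.0791
finger_force: 0.0
```

```bash
python3 - <<'E'
from h import *
s=ctrl.state();T=pose(s);print(s['time_s'],s['ee_pos'],s['eef_rot'],s['grip_width'])
C=frame([.5482,.2456,.1272]); print((np.linalg.inv(C)@T)[:3,3])
def red(im,x0,y0,x1,y1):
    h=cv2.cvtColor(im,cv2.COLOR_BGR2HSV); m=(((h[...,0]<8)|(h[...,0]>172))&(h[...,1]>130)&(h[...,2]>50)).astype(np.uint8)
    k=np.zeros_like(m);k[y0:y1,x0:x1]=m[y0:y1,x0:x1]; ys,xs=np.nonzero(k); return len(xs),xs.mean(),ys.mean()
t0=red(cv2.imread('pics/top0.png'),170,180,230,220); s0=red(cv2.imread('pics/scene0.png'),290,200,325,235);print(t0,s0)
for a in np.arange(1.25,1.9,.1):
    K=pts(C,[.01-.065*np.sin(a),-.15+.065*np.cos(a),.042]);print(round(a,2),project('top',K),project('scene',K))
def w(c): 
    return c@C[:3,:3].T
E
```

```text
12.3667 [0.4931 0.2392 0.2034] [-179.939   -25.1806    7.3304] 0.07910812615053817
[-0.0002  0.0007  0.1308]
(29, np.float64(200.10344827586206), np.float64(200.17241379310346)) (63, np.float64(307.7936507936508), np.float64(214.71428571428572))
1.25 [[195.5543 200.2539]] [[312.0903 216.5362]]
1.35 [[197.6557 200.4821]] [[310.473  215.5925]]
1.45 [[199.7656 200.5087]] [[308.7648 214.7179]]
1.55 [[201.8635 200.3335]] [[306.981  213.9193]]
1.65 [[203.9293 199.9584]] [[305.1375 213.2034]]
1.75 [[205.943  199.3871]] [[303.2504 212.5757]]
1.85 [[207.8852 198.625 ]] [[301.3358 212.0413]]
```

Call:
play_rows --series '[0,-0.0044,-0.031,-0.0039,0,0,0,0,-0.0044,-0.031,-0.0039,0,0,0,0,-0.0044,-0.031,-0.0039,0,0,0,0,-0.0044,-0.031,-0.0039,0,0,0,0,-0.0044,-0.031,-0.0039,0,0,0]'

```text
time_s: 12.78
ee_pos: [0.4701, 0.0826, 0.181]
eef_rot: [180.0, -24.9, 7.4]
force: [0.6, -0.1, -0.6]
grip_width: 0.0463
finger_force: 0.0
```

Call:
play_rows --series '[0,-0.0044,-0.031,-0.0039,0,0,0,0,0,0,0,0,0,0,0,0,0,0,0,0,0,0,0,0,0,0,0,0,0,0,0,0,0,0,0]'

```text
time_s: 13.2
ee_pos: [0.4669, 0.0537, 0.1783]
eef_rot: [180.0, -25.0, 7.4]
force: [1.0, 0.3, -0.4]
grip_width: 0.0128
finger_force: 0.0
```

```bash
python3 - <<'E'
from h import *
s=ctrl.state();T=pose(s);print(s['time_s'],s['ee_pos'],s['eef_rot'],s['grip_width'])
C=frame([.5482,.2456,.1272]); print((np.linalg.inv(C)@T)[:3,3])
im=ctrl.camera('wrist');cv2.imwrite('pics/w7.png',cv2.resize(im[:,:,::-1],(800,600)))
p=None
P=[]
for a in np.r_[1.48,np.arange(1.4,-.01,-.1)]:
    d=.009+.0165*abs(np.cos(a))+.0145*abs(np.sin(a)) if not .4<a<1.2 else .028
    q=np.array([.01-.065*np.sin(a)-d*np.cos(a),-.15+.065*np.cos(a)-d*np.sin(a),.046]);
    print(round(a,2),q, 'world step',C[:3,:3]@(q-p) if p is not None else ''); p=q
E
```

```text
13.2 [0.4669 0.0537 0.1783] [179.9831 -24.9999   7.413 ] 0.012774725318410335
[-0.0557 -0.18    0.1289]
1.48 [-0.057  -0.1689  0.046 ] world step 
1.4 [-0.0585 -0.1647  0.046 ] world step [-0.0019  0.0041 -0.0006]
1.3 [-0.06  -0.159  0.046] world step [-0.002   0.0055 -0.0006]
1.2 [-0.0607 -0.1525  0.046 ] world step [-0.0015  0.0063 -0.0003]
1.1 [-0.0606 -0.1455  0.046 ] world step [-0.0008  0.007   0.    ]
1.0 [-0.0598 -0.1384  0.046 ] world step [-0.0002  0.0071  0.0003]
0.9 [-0.0583 -0.1315  0.046 ] world step [0.0005 0.007  0.0006]
0.8 [-0.0561 -0.1248  0.046 ] world step [0.0011 0.0069 0.0009]
0.7 [-0.0533 -0.1183  0.046 ] world step [0.0017 0.0068 0.0012]
0.6 [-0.0498 -0.1122  0.046 ] world step [0.0023 0.0065 0.0015]
0.5 [-0.0457 -0.1064  0.046 ] world step [0.0029 0.0062 0.0017]
0.4 [-0.0428 -0.1018  0.046 ] world step [0.0021 0.0049 0.0012]
0.3 [-0.037  -0.0965  0.046 ] world step [0.0046 0.0059 0.0025]
0.2 [-0.0304 -0.0919  0.046 ] world step [0.0053 0.0053 0.0028]
0.1 [-0.0232 -0.088   0.046 ] world step [0.006  0.0047 0.003 ]
-0.0 [-0.0155 -0.085   0.046 ] world step [0.0066 0.0039 0.0033]
```

View pics/w7.png

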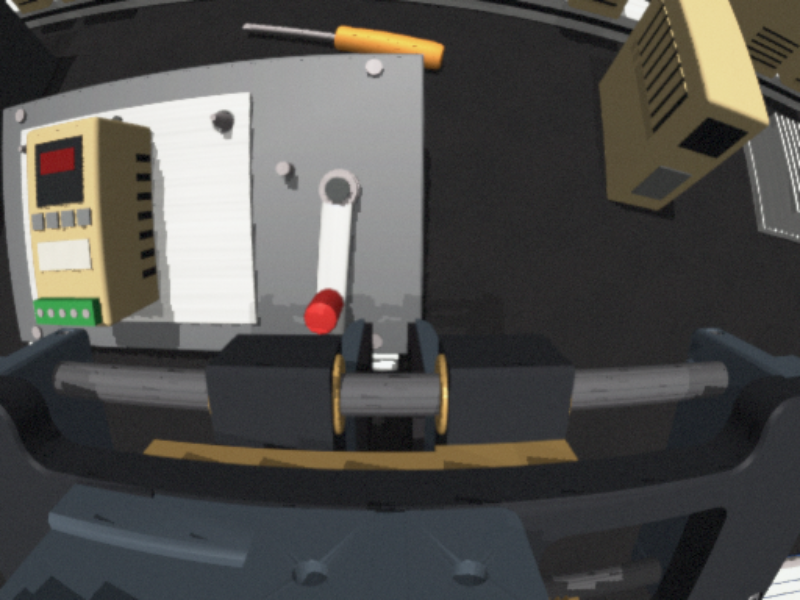

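The wrist view shows the drive hung square and the knob at (325,312). The closing fingers, around (390,340), are to the right of the knob, and the drop is clear.

Call:
play_rows --series '[0,0,0,0,0,0,0,0,0,0,0,0,0,0,0,0.0087,0.0011,-0.0188,0,0,0,0,0.0087,0.0011,-0.0188,0,0,0,0,0.0087,0.0011,-0.0188,0,0,0]'

```text
time_s: 13.67
ee_pos: [0.4934, 0.057, 0.1221]
eef_rot: [180.0, -25.1, 7.4]
force: [0.7, 0.1, -0.7]
grip_width: 0.0005
finger_force: 0.0
```

Call:
play_rows --series '[0,0.0087,0.0011,-0.0188,0,0,0,0,-0.0013,0.004,-0.0004,0,0,0,0,-0.0014,0.0071,-0.0006,0,0,0,0,0,0,0,0,0,0]'

```text
time_s: 14.0
ee_pos: [0.4985, 0.0696, 0.1017]
eef_rot: [180.0, -24.9, 7.5]
force: [0.2, -0.2, 0.0]
grip_width: 0.0007
finger_force: 0.0
```

Call:
play_rows --series '[0,-0.0019,0.0041,-0.0006,0,0,0,0,-0.002,0.0055,-0.0006,0,0,0,0,-0.0015,0.0063,-0.0003,0,0,0,0,-0.0008,0.007,0,0,0,0,0,-0.0002,0.0071,0.0003,0,0,0]'

```text
time_s: 14.42
ee_pos: [0.4932, 0.099, 0.1021]
eef_rot: [180.0, -25.2, 7.4]
force: [1.2, -2.5, 1.2]
grip_width: 0.0004
finger_force: 1.2
```

```bash
python3 - <<'E'
from h import *
s=ctrl.state();T=pose(s);print(s['time_s'],s['force'],s['grip_width'])
C=frame([.5482,.2456,.1272]); print((np.linalg.inv(C)@T)[:3,3])
im=ctrl.camera('wrist');cv2.imwrite('pics/w8.png',im[:,:,::-1])
h=cv2.cvtColor(im,cv2.COLOR_RGB2HSV); m=(((h[...,0]<8)|(h[...,0]>172))&(h[...,1]>130)&(h[...,2]>50)).astype(np.uint8)
n,_,st,ce=cv2.connectedComponentsWithStats(m)
print([(st[i].tolist(),ce[i].round(1)) for i in range(1,n) if st[i,4]>30])
for a in (1.4,1.2,1.,.8): print(a,project('wrist',pts(C,[.01-.065*np.sin(a),-.15+.065*np.cos(a),.045]),T))
E
```

```text
14.4167 [ 1.2145 -2.5494  1.1819] 0.00042539870110525746
[-0.059  -0.1385  0.0464]
[([0, 72, 17, 26, 350], array([ 7.7, 84.6])), ([199, 196, 32, 19, 458], array([215.5, 206.6]))]
1.4 [[250.0348 233.8209]]
1.2 [[227.3578 227.8551]]
1.0 [[206.1459 217.5736]]
0.8 [[187.2365 203.2974]]
```

Call:
play_rows --series '[0,0.0005,0.007,0.0006,0,0,0,0,0.0011,0.0069,0.0009,0,0,0,0,0.0017,0.0068,0.0012,0,0,0,0,0.0023,0.0065,0.0015,0,0,0,0,0.0029,0.0062,0.0017,0,0,0]'

```text
time_s: 14.88
ee_pos: [0.5003, 0.1319, 0.107]
eef_rot: [179.9, -24.9, 7.4]
force: [-0.2, -2.3, -0.4]
grip_width: 0.0002
finger_force: 0.6
```

Call:
play_rows --series '[0,0.0021,0.0049,0.0012,0,0,0,0,0.0046,0.0059,0.0025,0,0,0,0,0.0053,0.0053,0.0028,0,0,0,0,0,0,0,0,0,0]'

```text
time_s: 15.22
ee_pos: [0.5146, 0.1492, 0.1146]
eef_rot: [-180.0, -25.2, 7.4]
force: [1.0, -0.1, 1.0]
grip_width: 0.0003
finger_force: 0.0
```

```bash
python3 - <<'E'
from h import *
s=ctrl.state();T=pose(s);print(s['time_s'],s['force'],s['grip_width'])
C=frame([.5482,.2456,.1272]); print((np.linalg.inv(C)@T)[:3,3])
im=ctrl.camera('wrist');cv2.imwrite('pics/w9.png',im[:,:,::-1])
h=cv2.cvtColor(im,cv2.COLOR_RGB2HSV); m=(((h[...,0]<8)|(h[...,0]>172))&(h[...,1]>130)&(h[...,2]>50)).astype(np.uint8)
n,_,st,ce=cv2.connectedComponentsWithStats(m)
print([(st[i].tolist(),ce[i].round(1)) for i in range(1,n) if st[i,4]>30])
for a in (.5,.4,.3,.2,.1,0): print(a,project('wrist',pts(C,[.01-.065*np.sin(a),-.15+.065*np.cos(a),.045]),T))
E
```

```text
15.2167 [ 1.0152 -0.0746  1.0132] 0.0002914101017803776
[-0.0288 -0.0913  0.0461]
[([43, 118, 43, 29, 1020], array([ 64.1, 132.3])), ([223, 174, 34, 44, 1159], array([240.2, 196.3]))]
0.5 [[252.1751 229.576 ]]
0.4 [[247.0306 219.527 ]]
0.3 [[242.8873 208.7903]]
0.2 [[239.8267 197.4705]]
0.1 [[237.9196 185.6881]]
0 [[237.2233 173.5787]]
```

Call:
play_rows --series '[0,0.003,0.0023,0.0015,0,0,0,0,0.003,0.0023,0.0015,0,0,0,0,0.003,0.001,0.0015,0,0,0,0,0,0,0,0,0,0]'

```text
time_s: 15.6
ee_pos: [0.5226, 0.1539, 0.1185]
eef_rot: [-180.0, -25.1, 7.3]
force: [0.4, 0.2, -0.1]
grip_width: 0.0004
finger_force: 0.1
```

Call:
play_rows --series '[0,0.0018,0.0002,0.0008,0,0,0,0,0,0,0,0,0,0]'

```text
time_s: 15.77
ee_pos: [0.5239, 0.1538, 0.119]
eef_rot: [180.0, -25.0, 7.3]
force: [0.4, 0.3, -0.9]
grip_width: 0.0006
finger_force: 0.3
```

```bash
cat > m.py <<'E'
from h import *
s=ctrl.state();T=pose(s);print(s['time_s'],s['force'],s['grip_width'])
C=frame([.5482,.2456,.1272]); print((np.linalg.inv(C)@T)[:3,3])
im=ctrl.camera('wrist');cv2.imwrite('pics/w%d.png'%(s['time_s']*100),im[:,:,::-1])
h=cv2.cvtColor(im,cv2.COLOR_RGB2HSV); m=(((h[...,0]<8)|(h[...,0]>172))&(h[...,1]>130)&(h[...,2]>50)).astype(np.uint8)
n,_,st,ce=cv2.connectedComponentsWithStats(m)
print([(st[i].tolist(),ce[i].round(1)) for i in range(1,n) if st[i,4]>30])
for a in (.3,.2,.1,0): print(a,project('wrist',pts(C,[.01-.065*np.sin(a),-.15+.065*np.cos(a),.045]),T))
E
python3 m.py
```

```text
15.7667 [ 0.4306  0.332  -0.8718] 0.0005829445608347384
[-0.0181 -0.088   0.0459]
[([49, 141, 43, 27, 1042], array([ 70.3, 153.9])), ([227, 175, 35, 44, 1165], array([244.2, 197. ]))]
0.3 [[249.0862 227.5982]]
0.2 [[246.1293 216.7287]]
0.1 [[244.2947 205.3569]]
0 [[243.6436 193.6079]]
```

Call:
play_rows --series '[0,0.0013,0.0002,0.0006,0,0,0,0,0,0,0,0,0,0]'

```text
time_s: 15.98
ee_pos: [0.525, 0.1539, 0.1195]
eef_rot: [180.0, -25.0, 7.3]
force: [-0.9, 0.4, -0.1]
grip_width: 0.0003
finger_force: 0.5
```

Call:
play_rows --series '[0,0.0011,0.0001,0.0005,0,0,0,0,0,0,0,0,0,0]'

```text
time_s: 16.15
ee_pos: [0.5261, 0.154, 0.12]
eef_rot: [180.0, -25.0, 7.3]
force: [-0.7, 0.8, -0.7]
grip_width: 0.0003
finger_force: 0.6
```

Call:
play_rows --series '[0,0.0009,0.0001,0.0004,0,0,0,0,0,0,0,0,0,0]'

```text
time_s: 16.32
ee_pos: [0.5262, 0.154, 0.12]
eef_rot: [180.0, -24.9, 7.3]
force: [-3.4, 1.6, 0.0]
grip_width: 0.0002
finger_force: 1.7
```

```bash
python3 m.py
```

```text
16.3167 [-3.3797  1.6067  0.0374] 0.00022264016023336615
[-0.0155 -0.0881  0.0458]
[([49, 146, 44, 27, 1046], array([ 70.5, 159.3])), ([227, 175, 34, 45, 1166], array([243.9, 197.3]))]
0.3 [[248.8922 232.0073]]
0.2 [[245.9464 221.2567]]
0.1 [[244.1165 209.9963]]
0 [[243.4648 198.3478]]
```

The arm has stopped moving, the force has risen and the knob sits at the predicted 0 rad, so the bar is at its stop. I back off and lift.

Call:
play_rows --series '[0,-0.0045,-0.0006,-0.0021,0,0,0,0,-0.0045,-0.0006,-0.0021,0,0,0,0,-0.0084,-0.0011,0.0181,0,0,0,0,-0.0084,-0.0011,0.0181,0,0,0,0,-0.0084,-0.0011,0.0181,0,0,0]'

```text
time_s: 16.78
ee_pos: [0.4924, 0.1494, 0.1709]
eef_rot: [180.0, -25.0, 7.3]
force: [-0.4, -0.5, 0.3]
grip_width: 0.0002
finger_force: 0.0
```

Call:
play_rows --series '[0,-0.0084,-0.0011,0.0181,0,0,0,0,-0.0084,-0.0011,0.0181,0,0,0,0,-0.0084,-0.0011,0.0181,0,0,0,0,-0.0084,-0.0011,0.0181,0,0,0,0,0,0,0,0,0,0]'

```text
time_s: 17.2
ee_pos: [0.4601, 0.1456, 0.247]
eef_rot: [-179.9, -25.5, 7.3]
force: [0.0, 0.4, 0.9]
grip_width: 0.0004
finger_force: 0.0
```

```bash
python3 m.py; cp pics/w1*.png /tmp; ls -t pics | head -1 | xargs -I{} python3 -c "import cv2;cv2.imwrite('pics/fin.png',cv2.resize(cv2.imread('pics/{}'),(800,600)))"
```

```text
17.2 [0.0004 0.3676 0.851 ] 0.0004056479970784337
[-0.0222 -0.088   0.1891]
[([0, 0, 21, 25, 393], array([ 9.5, 12.6])), ([142, 126, 27, 14, 348], array([155.3, 132.4])), ([238, 146, 17, 19, 250], array([246.4, 155.4]))]
0.3 [[249.4831 174.6244]]
0.2 [[247.8947 168.48  ]]
0.1 [[246.9281 162.17  ]]
0 [[246.6008 155.7605]]
```

View pics/fin.png

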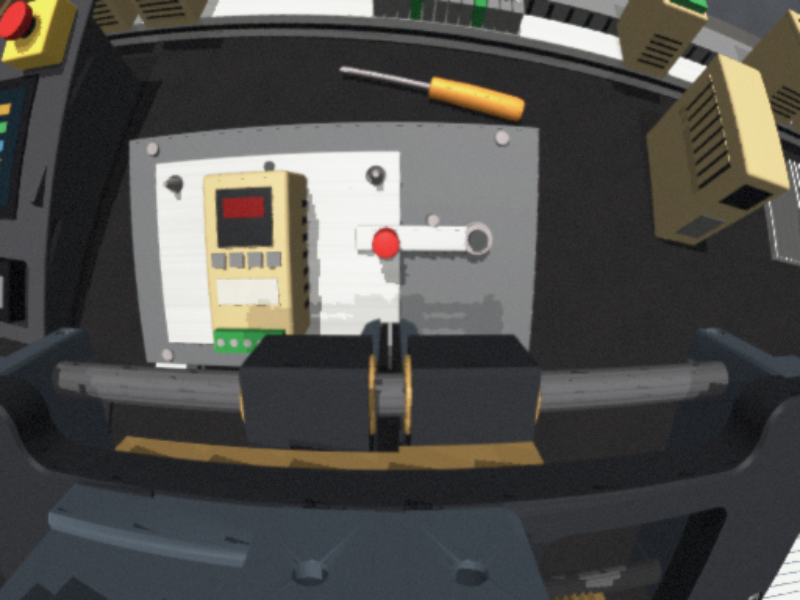

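The bar lies across the plate's right ear with its knob at (385,243), at the stop. The drive hangs square on both studs, and the robot is clear of everything.

```bash
python3 -c "
from station import ctrl
print(ctrl.hand_in())"
```

```text
the job is handed in; nothing more can be done
None
```

The drive hangs on both studs with its plate flat and the green terminals down the slope, the hold-down bar is at its stop, and I handed the job in at about 17 s; the hand-in call returned no verdict.

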